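# Find the full-depth bore with the depth pin

## Robot

A 7-joint arm with a two-finger parallel gripper is mounted at the origin on the work surface. World frame = base frame: x ahead of the robot, y to its left, z up, the work surface at z = 0. Lengths are in m, angles in rad, forces in N, time in s.
With the tool pointing down it reaches from about 0.425 to 0.875 m from the base axis. Payload 4.7 kg.
Tool frame: the origin (TCP) lies between the finger pads; the fingertips stand 14 mm ahead of it and the grasp point (between the pads) lies 5 mm behind it; z points along the fingers, y is the line along which they close (so a half turn about z gives the same grasp; the last joint's range is limited). The gripper opens to 87 mm and grips with 3 to 60 N. Pads are 19 mm wide; open, the fingers measure 117 mm over their backs; the gripper's body (75 mm by 190 mm) begins 51 mm behind the grasp point.
Start: joints at [1.12, 0.321, -0.07, 1.45, 0.023, 1.371, -0.057], TCP at [0.291, -0.581, 0.237] pointing down, gripper open.
Joint ranges: [-2.86, 2.86], [-0.3, 2.09], [-1.38, 1.24], [0.06, 2.45], [-1.56, 4.7], [0.09, 2.05], [-2.69, 2.69]. Speed limits (rad/s): [2.57, 2.57, 3.14, 3.14, 3.14, 3.14, 3.14].

## Interface

Orientations are given as a rotation vector (axis times angle).
In Python, from bench import get_state, get_image, camera_params, close_job gives the robot as it stands. The module is installed in compiled form; this text tells all that it offers.
- The arm moves only by the tool arm_command, never from a script. Its argument "motion" is a list of rows, each a list of 5 numbers: the finger opening in mm, from 0 to 87, then the shift along the tool's x, y, z in mm, then the turn about the tool's z in degrees. In form: [[gripper, x, y, z, spin], ...]. A call has 1 to 5 rows; each row is the pose to reach, as a shift and turn from the pose commanded when the call began, along the tool's axes at that moment; what a row does not reach only later rows make up. A row lasts 1/12 s, in which the tool goes at most 41.7 mm and 7.16 degrees, less where a joint would pass 70% of its speed; a pose out of reach is approached as far as the arm can. A call with a gripper value outside its range is refused whole. The fingers move at their own pace and stop on an object; "newtons" is the grip in N (left out, the last holds). Time passes only in rows, so rows that repeat a pose let the fingers close. It gives the time, the measured TCP pose, the force, the opening and the grip force at its end, in the units of the state.
- get_state(): the state, without advancing time (a new reading comes with each control period).
- get_image(name): name is "scene" or "side" or "wrist"; returns (picture, depth): 400x640x3 uint8, red, green, blue; 400x640 float32, m along the optical axis (not along the pixel's ray), 0 where there is no reading.
- camera_params(name): a dict with "intrinsics" (3x3 intrinsics, pixels), "extrinsics" (4x4, takes a point from camera to world coordinates). Camera axes: x right, y down, z forward; pixel columns grow to the right and rows downward; lengths in m; the calibration is good to about 2 mm. A picture is of the moment at which its call begins: read the wrist's pose just before it. camera_params takes no time and is no camera call; for the wrist camera it gives the pose at the moment of the call.
- close_job(): hands the job in; it is judged then, once.
The state is a dict: "time": time; "joint_positions": joint angles; "qd": joint speeds; "joint_torque": joint torques, N m; "position": TCP position; "tool_rot": TCP orientation; "ft_force": force on the tool from outside, world axes, zero at the start; "torque": the same for the moment, N m; "grip_width": opening from 0.0 (shut) to 1.0 (fully open); "grip_force": force on a finger pad.
Only numpy, scipy, OpenCV 4.12 (cv2) and the standard library are available. Lean on these libraries where they do the work, as an engineer would, in place of code of your own. Each camera call takes 0.05 s, during which the arm holds its last target. There are 200 camera calls.

## Task

One of the three bores in the beech block was drilled to full depth, the others stop short, and you cannot see which. Take the depth pin from its blue holder and push it down into the bores, gently (never bearing on the block with more than 25 N), until it bottoms, and find the bore where the red band's lower edge comes down level with the top of the block. Leave the pin standing there, pushed fully home, and let go; do not disturb the other things on the bench.

Things in the scene. Friction and masses are not known exactly. Their poses are not given: they have to be found in the camera images.
- jig: Fixed pale beech block, 120 x 120 mm, on an aluminium base plate 150 x 150 x 8 mm; its top is 62 mm above the bench. Origin: centre of the underside, on the bench; z up; turned about z by up to 0.6 rad. Three vertical blind bores open in its top, 34 mm from the centre and 120 degrees apart. One is full depth (44 mm), two are short (28 mm); which is which changes every time.
- bore1 (a point): Centre of the first bore's mouth, level with the block's top, on the block's +x side. All three bores: 13.5 mm wide, 2 mm chamfer at the mouth, flat firm floor. The true floor cannot be seen: in pictures and depth images all three bores look alike.
- bore2 (a point): Centre of the second bore's mouth, level with the block's top. In every bore two small sprung balls, 12 mm below the mouth, grip the rod: once the nose passes them they resist pushing in and drawing out by about 3 to 6 N all the way (up to 13 N if it enters off-centre), and hold the pin where it is left, so it does not drop home by its weight.
- bore3 (a point): Centre of the third bore's mouth, level with the block's top.
- plate (a joint): The sprung plate inside the block that carries the floors of all three bores: how far it is pressed down, in m (0 at rest). It starts to give at 4 N and then yields 1 mm per 8 N; it springs back. 0.0026 is 25 N.
- holder: Fixed blue block 70 x 70 x 58 mm with a 16 mm hole in the middle of its top, in which the pin hangs by its handle. Origin: centre of the underside, on the bench.
- pin: Depth pin, loose, about 100 g, 106 mm tall, upright at the start. Steel rod 12 mm thick, 56 mm long, its lowest 12 mm tapering to a 6 mm flat tip; above it a black round handle, 22 mm thick, 50 mm long, with grey rings. A red band 6 mm high on the rod has its lower edge 44 mm above the tip. Origin: centre of the tip; z along the axis towards the handle.
- pin_tip (a point): Centre of the pin's tip (same point as the pin's origin).
- pin_grip (a point): Point on the pin's axis at the middle of the handle, 81 mm above the tip: where to grip it.
- bowl: Bystander: loose white ceramic bowl, 110 mm across, 45 mm high, origin under its centre.
- amulet: Bystander: loose pale wooden carving blank, about 75 x 44 x 12 mm, lying on the paper; its origin is under the rounded end.
- pliers: Bystander: loose pliers with blue grips, about 150 x 65 x 16 mm, lying flat; origin under the pivot, +x towards the jaws.
There are look-alikes about, which are no part of the job. Of the things shaped like the holder, the blue one is meant.

How it is judged:
By the outcome, as a careful person would: the job done as asked, in the order asked, and still so for the second after the job is handed in, with the robot touching nothing.
It also fails if it takes over 51 s, if anything falls off the work surface, if the arm or the gripper's body presses on something with over 40 N, if the wrist force passes 120 N, or if a joint passes its speed limit or range.

## Working session

There is one attempt and no reset: what is moved stays moved. The work goes in short steps, Python scripts to look and compute and a tool call to move; the robot and the scene stay as the last step left them, time stands still between calls to the robot, and variables do not carry over. Pictures are saved under pics/ and viewed, at most 10 in all, crops included, and the job is handed in when it is done.

Besides the shell and the picture viewer there is one more tool, called after "Emit:" as a command line: name --pt "numbers of a row" for each row, then --argument value for the rest. arm_command: Moves the arm, as the interface text tells. Its arguments: {"type":"object","properties":{"motion":{"type":"array"},"newtons":{"type":"number"}},"required":["motion"]}

```bash
mkdir -p pics
cat > h.py <<'E'
import numpy as np, cv2
from bench import *
def cap(name):
    P=camera_params(name); im,d=get_image(name); return im,d,np.array(P["intrinsics"]),np.array(P["extrinsics"])
def cloud(d,K,T):
    v,u=np.mgrid[:400,:640]; X=np.stack([(u-K[0,2])/K[0,0]*d,(v-K[1,2])/K[1,1]*d,d],-1)
    return X@T[:3,:3].T+T[:3,3]
E
python3 - <<'E'
from h import *
for n in ("scene","side"):
    im,d,K,T=cap(n); np.savez(n+".npz",im=im,d=d,K=K,T=T); cv2.imwrite(f"pics/{n}0.png",im[...,::-1]); print(n,T[:3,3].round(3),K[0,0])
s=get_state(); print(s["time"],s["position"],s["tool_rot"],s["ft_force"])
E
```

```text
scene [1.325 0.187 0.704] 365.5472154307294
side [ 0.568 -1.094  1.005] 439.8740349741485
0.1 [ 0.29111284 -0.5806361   0.23557498] [-3.05551706e+00 -7.23248783e-01  7.31151023e-04] [-0.55531734  0.47535013 -0.33535556]
```

View pics/scene0.png

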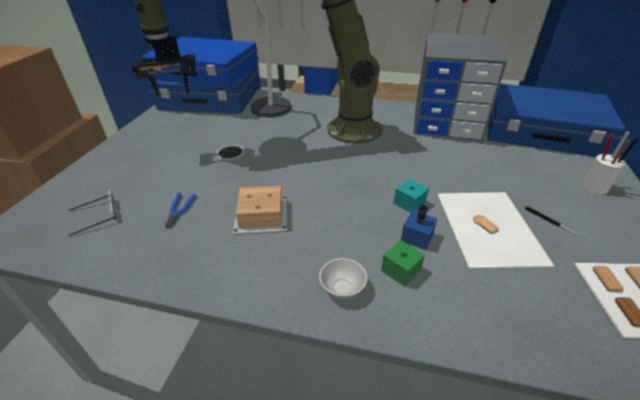

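View pics/side0.png

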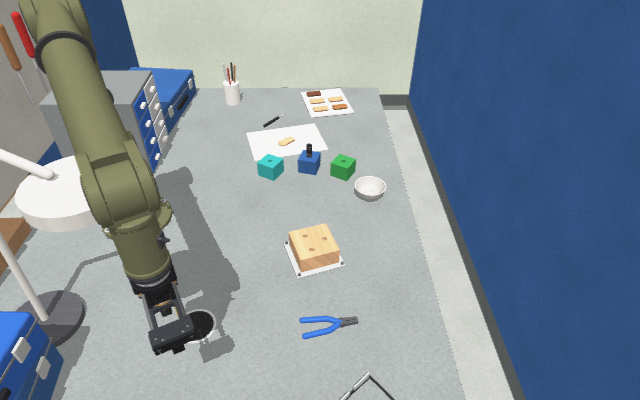

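Scene view: beech block at (260,207). The holder could be the teal block (411,195), the blue block with the black handle (420,228) or the green block (403,262). I choose the blue one, which is the one with the pin. In the side view the blue holder is at (309,162) and the jig at (315,245).

Run:
```python
from h import *
out=[]
for n,hb,jb in (("scene",(395,200,445,250),(225,180,295,238)),("side",(292,138,328,180),(280,218,350,278))):
    D=np.load(n+".npz"); im,d,K,T=[D[k] for k in("im","d","K","T")]; X=cloud(d,K,T)
    def box(b): return X[b[1]:b[3],b[0]:b[2]].reshape(-1,3), im[b[1]:b[3],b[0]:b[2]].reshape(-1,3).astype(int)
    p,c=box(hb)
    h=p[(p[:,2]>.075)&(p[:,2]<.13)&(c.max(1)<75)]; print(n,"handle",len(h),h.min(0).round(3),h.max(0).round(3))
    t=p[abs(p[:,2]-.058)<.003]; t=t[np.linalg.norm(t[:,:2]-h[:,:2].mean(0),axis=1)<.06]
    r=cv2.minAreaRect(t[:,:2].astype(np.float32)*1000); print("holder top",len(t),r)
    p,c=box(jb); t=p[abs(p[:,2]-.062)<.004]
    print("jig",len(t),t[:,2].mean().round(4),cv2.minAreaRect(t[:,:2].astype(np.float32)*1000))
    q=p[abs(p[:,2]-.008)<.004];q=q[np.linalg.norm(q[:,:2]-t[:,:2].mean(0),axis=1)<.11]; print("plate",cv2.minAreaRect(q[:,:2].astype(np.float32)*1000))
    for b in (hb,jb):
        out.append(cv2.resize(im[b[1]-8:b[3]+8,b[0]-8:b[2]+8,::-1],(390,290),interpolation=cv2.INTER_CUBIC))
cv2.imwrite("pics/crop1.png",np.vstack([np.hstack(out[:2]),np.hstack(out[2:])]))
```

```text
scene handle 119 [0.565 0.255 0.076] [0.588 0.276 0.112]
holder top 413 ((573.64501953125, 266.40869140625), (70.38145446777344, 73.95426177978516), 73.97917938232422)
jig 1158 0.0627 ((582.6300048828125, -178.6685791015625), (125.2082290649414, 120.17208862304688), 17.963184356689453)
plate ((590.58740234375, -169.34725952148438), (149.55490112304688, 185.16180419921875), 24.636465072631836)
side handle 43 [0.569 0.253 0.076] [0.584 0.27  0.112]
holder top 145 ((575.7268676757812, 266.3558654785156), (80.65322875976562, 71.12185668945312), 75.32717895507812)
jig 1177 0.0624 ((583.4535522460938, -178.6044921875), (121.11186218261719, 124.29991912841797), 17.65373992919922)
plate ((585.972412109375, -192.72311401367188), (206.5892333984375, 155.9720916748047), 1.5092447996139526)
```

View pics/crop1.png

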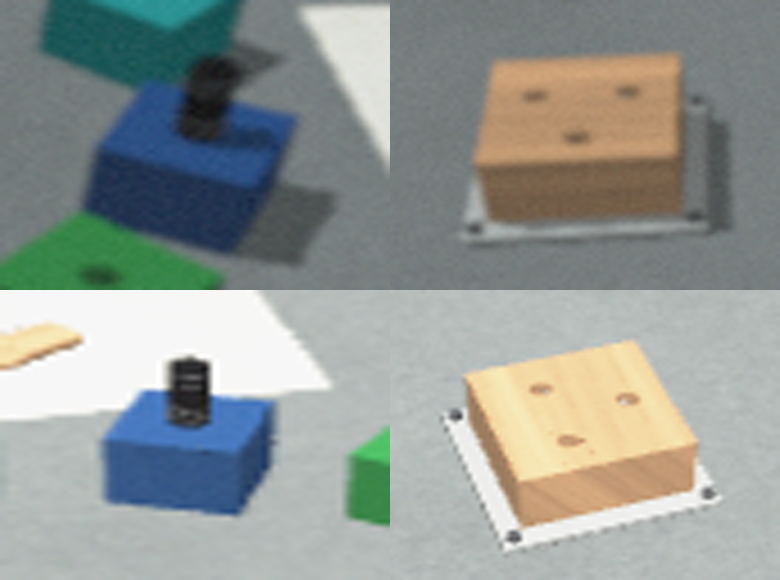

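The crop confirms the blue holder with the pin at about (0.575, 0.266) and handle top about 0.11, which is consistent with the sizes given. The jig is at (0.583, -0.179), yaw about 18°, with three bores visible. The first reach is a 0.89 m transfer at height.

Emit:
arm_command --pt "87 29 -29 0 0" --pt "87 58 -58 0 0" --pt "87 87 -87 0 0" --pt "87 116 -116 0 0" --pt "87 145 -145 0 0" --newtons 25

```text
time: 0.52
position: [0.356, -0.3844, 0.236]
tool_rot: [-3.057, -0.723, 0.001]
ft_force: [0.9, -0.3, 0.2]
grip_width: 1.001
grip_force: 0.0
```

Emit:
arm_command --pt "87 29 -29 0 0" --pt "87 58 -58 0 0" --pt "87 87 -87 0 0" --pt "87 116 -116 0 0" --pt "87 145 -145 0 0"

```text
time: 0.93
position: [0.4205, -0.1898, 0.2363]
tool_rot: [3.057, 0.723, -0.001]
ft_force: [0.6, 0.6, 0.9]
grip_width: 0.998
grip_force: 0.0
```

Emit:
arm_command --pt "87 29 -29 0 0" --pt "87 58 -58 0 0" --pt "87 87 -87 0 0" --pt "87 116 -116 0 0" --pt "87 145 -145 0 0"

```text
time: 1.35
position: [0.4851, 0.0047, 0.2365]
tool_rot: [3.057, 0.723, -0.0]
ft_force: [0.7, -1.1, -0.6]
grip_width: 1.005
grip_force: 0.0
```

Emit:
arm_command --pt "87 29 -29 0 0" --pt "87 58 -58 0 0" --pt "87 87 -87 0 0" --pt "87 116 -116 0 0" --pt "87 145 -145 0 0"

```text
time: 1.77
position: [0.55, 0.1989, 0.2363]
tool_rot: [3.057, 0.722, -0.0]
ft_force: [0.9, -0.7, 0.6]
grip_width: 1.0
grip_force: 0.0
```

```bash
cat >> h.py <<'E'
from scipy.spatial.transform import Rotation as Rn
def delta(target):
    s=get_state(); return (Rn.from_rotvec(s["tool_rot"]).as_matrix().T@(np.array(target)-s["position"])*1000).round(1)
E
python3 - <<'E'
from h import *
im,d,K,T=cap("wrist"); cv2.imwrite("pics/w1.png",im[...,::-1]); X=cloud(d,K,T)
R=Rn.from_rotvec(get_state()["tool_rot"]).as_matrix()
t=X[(abs(X[...,2]-.108)<.006)&(np.linalg.norm(X[...,:2]-[.575,.266],axis=-1)<.03)]
print(T[:3,3],len(t))
if len(t):
  print(t.min(0),t.max(0),cv2.minEnclosingCircle(t[:,:2].astype(np.float32)*1000))
print(delta([.575,.266,.079]))
E
```

```text
[0.60835138 0.22952419 0.38504261] 471
[0.56329877 0.25703062 0.10289727] [0.58488238 0.27862899 0.110434  ] ((574.0059814453125, 268.0684814453125), 11.083073616027832)
[ 47.7 -37.8 157.2]
```

View pics/w1.png

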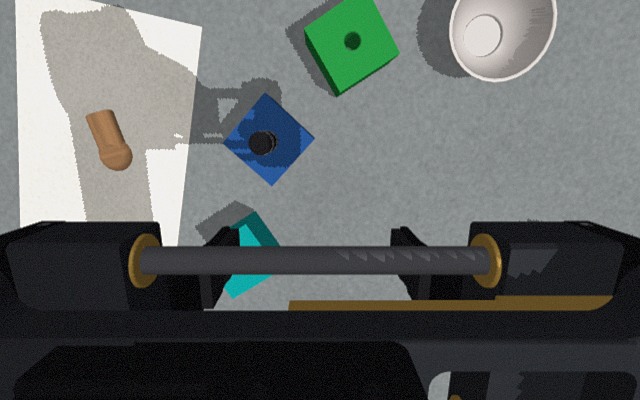

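Wrist view: the black handle at (262,143) sits on the blue holder, and its top circle gives (0.574, 0.2675) with radius 11 mm, as expected.

Emit:
arm_command --pt "87 25 -20 20 0" --pt "87 47.5 -39.5 40 0" --pt "87 47.5 -39.5 80 0" --pt "87 47.5 -39.5 120 0" --pt "87 47.5 -39.5 145 0"

```text
time: 2.23
position: [0.5723, 0.2533, 0.0868]
tool_rot: [3.056, 0.726, -0.009]
ft_force: [0.2, -1.1, -0.2]
grip_width: 1.002
grip_force: 0.0
```

Emit:
arm_command --pt "87 0 0 10.5 0" --pt "87 0 0 10.5 0" --pt "20 0 0 10.5 0" --pt "20 0 0 10.5 0" --pt "20 0 0 10.5 0"

```text
time: 2.65
position: [0.5761, 0.2546, 0.0836]
tool_rot: [-3.057, -0.723, -0.006]
ft_force: [-0.3, 0.3, 0.7]
grip_width: 0.854
grip_force: 0.0
```

Emit:
arm_command --pt "15 0 0 0 0" --pt "15 0 0 0 0" --pt "15 0 0 0 0" --pt "15 0 0 0 0" --pt "15 0 0 0 0"

```text
time: 3.07
position: [0.5746, 0.2541, 0.0812]
tool_rot: [-3.057, -0.723, -0.0]
ft_force: [-0.4, 0.9, 0.7]
grip_width: 0.481
grip_force: 0.3
```

The target landed 13 mm off because the state was read while the arm was still overshooting. I'm opening the fingers and correcting.

Emit:
arm_command --pt "87 0 0 0 0" --pt "87 0 0 0 0" --pt "87 3 -6 1 0" --pt "87 5.5 -12.3 1 0" --pt "87 5.5 -12.3 1 0"

```text
time: 3.48
position: [0.5732, 0.27, 0.0801]
tool_rot: [-3.055, -0.727, -0.0]
ft_force: [-1.4, -0.5, 0.8]
grip_width: 0.767
grip_force: 0.0
```

Run:
```python
from h import *
print(get_state()["position"])
im,d,K,T=cap("wrist"); print(get_state()["position"]);X=cloud(d,K,T)
t=X[(abs(X[...,2]-.108)<.006)&(np.linalg.norm(X[...,:2]-[.575,.266],axis=-1)<.03)]
print(len(t),t.min(0) if len(t) else 0,t.max(0) if len(t) else 0, cv2.minEnclosingCircle(t[:,:2].astype(np.float32)*1000) if len(t) else 0)
im,d,K,T=cap("side");X=cloud(d,K,T); cv2.imwrite("pics/s2.png",cv2.resize(im[110:210,240:400,::-1],(800,500),interpolation=cv2.INTER_CUBIC))
print(get_state()["position"])
```

```text
[0.57318495 0.2700125  0.08008586]
[0.57331025 0.26926685 0.08004385]
1281 [0.56445237 0.23676441 0.10246556] [0.59328995 0.2769644  0.11399786] ((578.00537109375, 257.28369140625), 20.577224731445312)
[0.57357581 0.26844504 0.07997245]
```

View pics/s2.png

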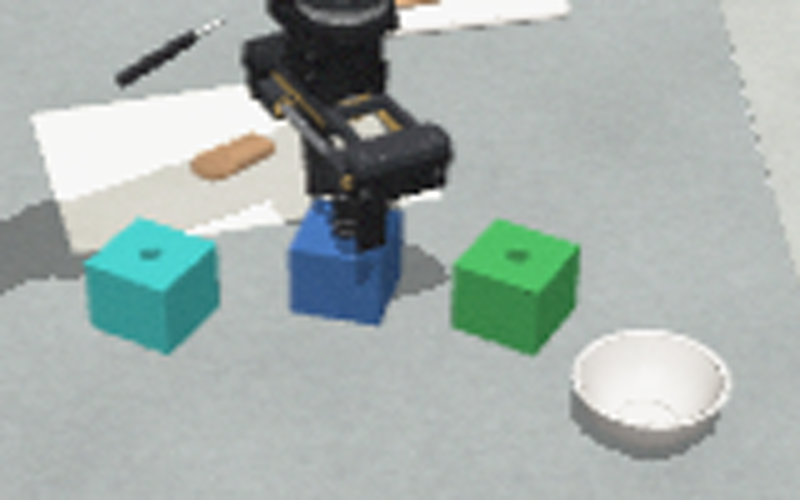

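The gripper is over the blue holder at (350,250), with the handle upright between the fingers. Closing now.

Emit:
arm_command --pt "15 0 0 0 0" --pt "15 0 0 0 0" --pt "15 0 0 0 0" --pt "15 0 0 0 0" --pt "15 0 0 0 0" --newtons 30

```text
time: 4.0
position: [0.5741, 0.2672, 0.08]
tool_rot: [3.057, 0.723, 0.0]
ft_force: [-0.7, -0.1, 0.5]
grip_width: 0.658
grip_force: 0.0
```

Emit:
arm_command --pt "15 0 0 0 0" --pt "15 0 0 0 0" --pt "15 0 0 0 0" --pt "15 0 0 0 0" --pt "15 0 0 0 0"

```text
time: 4.42
position: [0.574, 0.2674, 0.08]
tool_rot: [3.057, 0.723, 0.0]
ft_force: [0.0, 0.3, -1.2]
grip_width: 0.281
grip_force: 0.1
```

Emit:
arm_command --pt "15 0 0 0 0" --pt "15 0 0 0 0" --pt "15 0 0 0 0" --pt "15 0 0 -10 0" --pt "15 0 0 -20 0"

```text
time: 4.83
position: [0.5733, 0.2673, 0.1]
tool_rot: [3.057, 0.724, -0.003]
ft_force: [-0.2, -0.0, -1.3]
grip_width: 0.252
grip_force: 30.0
```

Emit:
arm_command --pt "15 0 0 -30 0" --pt "15 0 0 -60 0" --pt "15 0 0 -90 0" --pt "15 0 0 -110 0" --pt "15 0 0 -110 0"

```text
time: 5.25
position: [0.5762, 0.2697, 0.2169]
tool_rot: [-3.055, -0.724, -0.016]
ft_force: [0.0, 0.4, -0.4]
grip_width: 0.245
grip_force: 30.0
```

Emit:
arm_command --pt "15 -20 31 0 0" --pt "15 -42 64 0 0" --pt "15 -64 98 0 0" --pt "15 -86 132 0 0" --pt "15 -108 166 0 0"

```text
time: 5.67
position: [0.551, 0.0691, 0.21]
tool_rot: [3.057, 0.725, -0.0]
ft_force: [1.0, 0.5, -1.6]
grip_width: 0.246
grip_force: 30.0
```

Emit:
arm_command --pt "15 -22 34 0 0" --pt "15 -44 68 0 0" --pt "15 -66 101 0 0" --pt "15 -88 135 0 0" --pt "15 -110 168 0 0"

```text
time: 6.08
position: [0.528, -0.1307, 0.2103]
tool_rot: [3.056, 0.724, 0.0]
ft_force: [0.4, 0.1, -1.3]
grip_width: 0.247
grip_force: 30.0
```

Emit:
arm_command --pt "15 -22 34 0 0" --pt "15 -44 69 0 0" --pt "15 -44 69 0 0" --pt "15 -44 69 0 0" --pt "15 -44 69 0 0"

```text
time: 6.5
position: [0.5204, -0.2094, 0.2099]
tool_rot: [-3.056, -0.723, -0.0]
ft_force: [-0.2, 1.1, -0.3]
grip_width: 0.246
grip_force: 30.0
```

Run:
```python
from h import *
print(get_state()["position"])
im,d,K,T=cap("wrist"); cv2.imwrite("pics/w3.png",im[...,::-1]);np.savez("w3.npz",im=im,d=d,K=K,T=T)
print(get_state()["position"],get_state()["tool_rot"])
X=cloud(d,K,T); t=X[(abs(X[...,2]-.062)<.005)&(np.linalg.norm(X[...,:2]-[.583,-.179],axis=-1)<.1)]
print(len(t),np.median(t,0),cv2.minAreaRect(t[:,:2].astype(np.float32)*1000))
c=np.array([.583,-.179,.062]);
for a in (17.8,137.8,257.8):
    w=c+.034*np.array([np.cos(np.radians(a)),np.sin(np.radians(a)),0]); p=K@(T[:3,:3].T@(w-T[:3,3])); print(a,w.round(4),(p[:2]/p[2]).round(1))
```

```text
[ 0.52035412 -0.20941434  0.20985955]
[ 0.52070066 -0.20845374  0.21000723] [-3.05547738e+00 -7.26435105e-01 -3.77184324e-04]
15741 [ 0.58670926 -0.17603831  0.0625872 ] ((582.2013549804688, -176.9685516357422), (120.44188690185547, 120.3443374633789), 17.76685333251953)
17.8 [ 0.6154 -0.1686  0.062 ] [322.8  86.5]
137.8 [ 0.5578 -0.1562  0.062 ] [284.4 136.7]
257.8 [ 0.5758 -0.2122  0.062 ] [344.1 146.2]
```

View pics/w3.png

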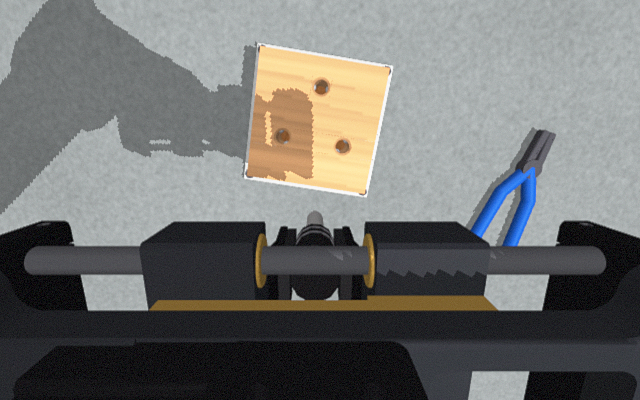

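Wrist view: the bores are at (321,87), (283,135) and (343,146), and the rod tip is near (315,213). I'll compare that tip pixel with its prediction so the tip can be aligned relative to the bores.

Run:
```python
from h import *
D=np.load("w3.npz"); im,d,K,T=[D[k] for k in("im","d","K","T")]
g=cv2.cvtColor(im,cv2.COLOR_RGB2GRAY).astype(float)
for c in((321.5,87),(283,135.5),(343,146)):
    u,v=map(int,c); w=g[v-11:v+12,u-11:u+12]; m=w<np.median(w)*.68
    n,l,s,ce=cv2.connectedComponentsWithStats(m.astype(np.uint8)); k=1+np.argmax(s[1:,4]); p=ce[k]+[u-11,v-11]
    r=T[:3,:3]@np.linalg.inv(K)@[*p,1]; W=T[:3,3]+r*(.062-T[2,3])/r[2]; print(p.round(1),s[k],W.round(4))
for h in (-.078,-.066,-.034,-.022):
    for q in ((.5205,-.2090),):
        p=K@(T[:3,:3].T@(np.array([*q,.21+h])-T[:3,3])); print(h,(p[:2]/p[2]).round(1), "px/mm",K[0,0]/p[2]/1000)
cv2.imwrite("pics/w3c.png",cv2.resize(im[195:305,260:370,::-1],(550,550),interpolation=cv2.INTER_CUBIC))
```

```text
[321.   86.6] [  5   4  13  15 145] [ 0.6145 -0.1671  0.062 ]
[282.  135.6] [ 4  7 13 10 74] [ 0.5576 -0.1536  0.062 ]
[342.2 146. ] [  4   5  13  13 130] [ 0.5752 -0.2104  0.062 ]
-0.078 [315.9 213.2] px/mm 1.2672430139672344
-0.066 [315.9 217.7] px/mm 1.3331011802566017
-0.034 [316.1 232.1] px/mm 1.547572637860807
-0.022 [316.1 238.8] px/mm 1.6469331032741987
```

View pics/w3c.png

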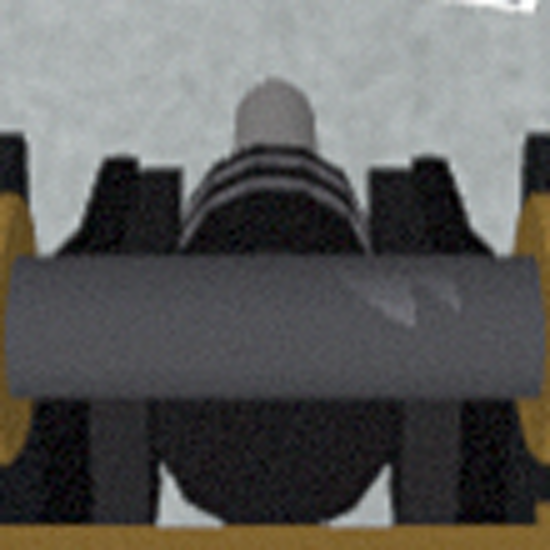

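The pin hangs straight: the tip is seen at (315,211) where (316,209) was expected. The bores fit a centre of (0.582, -0.177) with yaw 17.8°. I'll go to bore3 at (0.575, -0.210).

Emit:
arm_command --pt "15 25 12.5 0 0" --pt "15 49 24.7 10 0" --pt "15 49 24.7 40 0" --pt "15 49 24.7 60 0" --pt "15 49 24.7 60 0"

```text
time: 6.97
position: [0.5731, -0.2069, 0.1453]
tool_rot: [-3.05, -0.729, 0.01]
ft_force: [-0.8, 0.4, -2.1]
grip_width: 0.245
grip_force: 30.0
```

Emit:
arm_command --pt "15 0 0 0 0" --pt "15 0 0 0 0" --pt "15 0 0 0 0" --pt "15 0 0 0 0"

```text
time: 7.3
position: [0.5762, -0.2105, 0.152]
tool_rot: [3.055, 0.723, 0.004]
ft_force: [-0.1, 0.2, -1.1]
grip_width: 0.244
grip_force: 30.0
```

Emit:
arm_command --pt "15 0 0 4 0" --pt "15 0 0 8 0" --pt "15 0 0 12 0" --pt "15 0 0 16 0" --pt "15 0 0 20 0"

```text
time: 7.72
position: [0.575, -0.2104, 0.1294]
tool_rot: [-3.057, -0.723, 0.001]
ft_force: [-0.1, -0.3, -1.6]
grip_width: 0.246
grip_force: 30.0
```

Emit:
arm_command --pt "15 0 0 3 0" --pt "15 0 0 6 0" --pt "15 0 0 9 0" --pt "15 0 0 11 0" --pt "15 0 0 13 0"

```text
time: 8.13
position: [0.5758, -0.2108, 0.1178]
tool_rot: [3.056, 0.723, 0.001]
ft_force: [-0.6, -0.1, 3.5]
grip_width: 0.244
grip_force: 30.0
```

Emit:
arm_command --pt "15 0 0 1.2 0" --pt "15 0 0 2.4 0" --pt "15 0 0 3.6 0" --pt "15 0 0 4.8 0" --pt "15 0 0 5.5 0"

```text
time: 8.55
position: [0.5754, -0.2107, 0.1116]
tool_rot: [3.057, 0.723, 0.0]
ft_force: [-0.8, -2.0, 6.1]
grip_width: 0.244
grip_force: 30.0
```

Emit:
arm_command --pt "15 0 0 0.5 0" --pt "15 0 0 1 0" --pt "15 0 0 1 0"

```text
time: 8.8
position: [0.5756, -0.2107, 0.1113]
tool_rot: [3.056, 0.723, 0.001]
ft_force: [-0.5, -1.0, 6.3]
grip_width: 0.251
grip_force: 30.0
```

Emit:
arm_command --pt "15 0 0 0.5 0" --pt "15 0 0 1 0" --pt "15 0 0 1 0"

```text
time: 9.05
position: [0.5758, -0.2108, 0.1109]
tool_rot: [3.056, 0.723, 0.001]
ft_force: [-1.7, -2.0, 9.1]
grip_width: 0.246
grip_force: 30.0
```

Emit:
arm_command --pt "15 0 0 0.5 0" --pt "15 0 0 1 0" --pt "15 0 0 1 0"

```text
time: 9.3
position: [0.576, -0.2108, 0.1105]
tool_rot: [3.055, 0.723, 0.002]
ft_force: [-1.6, -0.5, 11.7]
grip_width: 0.245
grip_force: 30.0
```

The force rises at 28 mm depth, so bore3 is short. Withdrawing and moving to bore1.

Emit:
arm_command --pt "15 0 0 -8 0" --pt "15 0 0 -18 0" --pt "15 0 0 -30 0" --pt "15 0 0 -42 0" --pt "15 0 0 -46 0"

```text
time: 9.72
position: [0.5762, -0.2095, 0.1571]
tool_rot: [3.056, 0.725, 0.003]
ft_force: [-0.1, 0.6, -0.2]
grip_width: 0.245
grip_force: 30.0
```

Emit:
arm_command --pt "15 14 -5.5 0 0" --pt "15 34 -13.5 0 0" --pt "15 50 -20 0 0" --pt "15 54.8 -21.8 0 0" --pt "15 54.8 -21.8 0 0"

```text
time: 10.13
position: [0.6152, -0.1637, 0.1547]
tool_rot: [-3.054, -0.729, -0.001]
ft_force: [1.0, 0.4, -0.4]
grip_width: 0.244
grip_force: 30.0
```

Emit:
arm_command --pt "15 0 0 0 0" --pt "15 0 0 0 0" --pt "15 0 0 4 0" --pt "15 0 0 8 0" --pt "15 0 0 11 0"

```text
time: 10.55
position: [0.6138, -0.1671, 0.1429]
tool_rot: [3.058, 0.722, -0.001]
ft_force: [0.1, 0.1, -1.1]
grip_width: 0.244
grip_force: 30.0
```

Emit:
arm_command --pt "15 0 0 3 0" --pt "15 0 0 6 0" --pt "15 0 0 9 0" --pt "15 0 0 12 0" --pt "15 0 0 15 0"

```text
time: 10.97
position: [0.6147, -0.1667, 0.1284]
tool_rot: [3.056, 0.723, 0.0]
ft_force: [0.2, -1.1, -0.1]
grip_width: 0.242
grip_force: 30.0
```

Emit:
arm_command --pt "15 0 0 3 0" --pt "15 0 0 6 0" --pt "15 0 0 9 0" --pt "15 0 0 12 0" --pt "15 0 0 14 0"

```text
time: 11.38
position: [0.6148, -0.167, 0.1147]
tool_rot: [3.056, 0.723, 0.001]
ft_force: [0.7, -2.8, 2.4]
grip_width: 0.249
grip_force: 30.0
```

Emit:
arm_command --pt "15 0 0 1 0" --pt "15 0 0 2 0" --pt "15 0 0 3 0" --pt "15 0 0 4 0" --pt "15 0 0 5 0"

```text
time: 11.8
position: [0.6149, -0.167, 0.11]
tool_rot: [3.056, 0.723, 0.001]
ft_force: [0.3, -4.2, 4.3]
grip_width: 0.243
grip_force: 30.0
```

Emit:
arm_command --pt "15 0 0 0.8 0" --pt "15 0 0 1.6 0" --pt "15 0 0 2.4 0" --pt "15 0 0 2.4 0"

```text
time: 12.13
position: [0.6147, -0.167, 0.1071]
tool_rot: [3.056, 0.723, 0.001]
ft_force: [1.2, -5.6, 2.7]
grip_width: 0.244
grip_force: 30.0
```

Past the short depth with low force, so bore1 is the full-depth one. I'll keep pushing and ease the sideways load.

Emit:
arm_command --pt "15 -0.3 0.7 2 0" --pt "15 -0.3 0.7 4 0" --pt "15 -0.3 0.7 6 0" --pt "15 -0.3 0.7 8 0" --pt "15 -0.3 0.7 9.5 0"

```text
time: 12.55
position: [0.6147, -0.1671, 0.0974]
tool_rot: [3.057, 0.723, 0.001]
ft_force: [1.5, -5.2, 4.8]
grip_width: 0.243
grip_force: 30.0
```

Emit:
arm_command --pt "15 0 0 1 0" --pt "15 0 0 2 0" --pt "15 0 0 2.5 0" --pt "15 0 0 2.5 0"

```text
time: 12.88
position: [0.6148, -0.1671, 0.0955]
tool_rot: [3.057, 0.723, 0.001]
ft_force: [2.0, -4.5, 4.9]
grip_width: 0.246
grip_force: 30.0
```

Emit:
arm_command --pt "15 0 0 0.7 0" --pt "15 0 0 1.5 0" --pt "15 0 0 1.5 0"

```text
time: 13.13
position: [0.6149, -0.1671, 0.0948]
tool_rot: [3.056, 0.723, 0.001]
ft_force: [-1.0, -4.3, 9.0]
grip_width: 0.244
grip_force: 30.0
```

Emit:
arm_command --pt "15 0 0 0.7 0" --pt "15 0 0 1.5 0" --pt "15 0 0 1.5 0"

```text
time: 13.38
position: [0.6151, -0.1671, 0.0942]
tool_rot: [3.056, 0.723, 0.001]
ft_force: [-1.4, -3.3, 13.4]
grip_width: 0.246
grip_force: 30.0
```

Emit:
arm_command --pt "60 0 0 0 0" --pt "60 0 0 0 0" --pt "60 0 0 0 0" --pt "60 0 0 0 0" --pt "60 0 0 0 0"

```text
time: 13.8
position: [0.6137, -0.1657, 0.091]
tool_rot: [-3.055, -0.725, 0.003]
ft_force: [-0.2, 0.0, 0.7]
grip_width: 0.538
grip_force: 0.0
```

Run:
```python
from h import *
s=get_state(); print(s["position"],s["ft_force"],s["grip_width"])
```

```text
[ 0.61372217 -0.16574598  0.09099424] [-0.21027286  0.02220305  0.68280671] 0.5380255305129773
```

Released with about 12 mm clearance per side. Lifting straight up, then backing off.

Emit:
arm_command --pt "80 0 0 0 0" --pt "80 0 0 -15 0" --pt "80 0 0 -45 0" --pt "80 0 0 -85 0" --pt "80 0 0 -125 0"

```text
time: 14.22
position: [0.6135, -0.1665, 0.2173]
tool_rot: [-3.055, -0.724, 0.004]
ft_force: [1.3, -0.9, 0.3]
grip_width: 0.882
grip_force: 0.0
```

Emit:
arm_command --pt "80 -35 0 0 0" --pt "80 -75 0 0 0" --pt "80 -95 0 0 0" --pt "80 -95 0 0 0" --pt "80 -95 0 0 0"

```text
time: 14.63
position: [0.5288, -0.2105, 0.2173]
tool_rot: [3.057, 0.72, -0.0]
ft_force: [-0.1, -0.7, 0.8]
grip_width: 0.922
grip_force: 0.0
```

Run:
```python
from h import *
o=[]
im,d,K,T=cap("scene"); o.append(cv2.resize(im[165:245,215:305],(390,347),interpolation=cv2.INTER_CUBIC)); X=cloud(d,K,T)
t=X[(X[...,2]>.085)&(X[...,2]<.13)&(np.linalg.norm(X[...,:2]-[.6146,-.167],axis=-1)<.03)]; print(len(t),t.min(0),t.max(0))
im,d,K,T=cap("wrist"); o.append(cv2.resize(im,(390,347))); X=cloud(d,K,T)
t=X[(X[...,2]>.105)&(X[...,2]<.14)&(np.linalg.norm(X[...,:2]-[.6146,-.167],axis=-1)<.03)]; print(len(t),np.median(t,0),t.max(0))
cv2.imwrite("pics/end.png",np.hstack(o)[...,::-1])
```

```text
128 [ 0.60154772 -0.17784523  0.08514085] [ 0.62602063 -0.15654153  0.12785162]
692 [ 0.61071056 -0.1668124   0.12499051] [ 0.62193301 -0.15540724  0.12805541]
```

View pics/end.png

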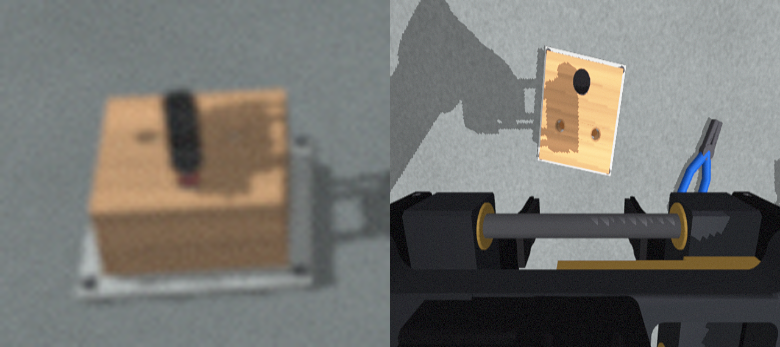

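The pin stands in bore1. Its top measures about 0.125 m where 0.124 m is expected at full depth. The red band sits at the block's surface, at (188,180) in the left view, and everything else is undisturbed.

```bash
python3 -c "
from bench import *
print(close_job())"
```

```text
the job is handed in; nothing more can be done
None
```

The depth pin stands fully home in bore1, the full-depth bore, released with the gripper clear, and the job is handed in; bore3 bottomed short at about 28 mm and bore2 was not probed.

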